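# Bring the boom lamp over the hat block

## Task

The work lamp is not lighting the hat block: press in the spring button on its boom and pull the boom out to whichever hole brings the lamp head closest above the block, letting the button pop fully out through that hole. Tilt the head level so that it shines straight down, and leave the block and the other things on the table where they are.

Things in the scene. Friction and masses are not known exactly. Their poses are not given: they have to be found in the camera images.
- lamp: The standing lamp's fixed part: heavy foot plate 170 by 220 by 19 mm on the table, round post 25 mm thick with a clamp block reaching 301 mm high, and a level fixed inner tube that carries the boom at 270 mm. Origin on the table under the post; its -y axis points along the boom to the head; the button is 260 mm out from the post. Does not move.
- button_tip (a point): Tip of the domed steel spring button, 10 mm across, in the lamp's boom, 270 mm above the table. Out, it stands 5 mm proud of the boom's far wall; its x axis points out of the boom (roughly +x), its -y along the boom to the head. It is in the fixed inner tube and does not travel with the boom. Pushing it flush takes 4.5 N: a pinch square across the boom does it with one flat finger.
- button (a joint): How far the spring button is pressed in, m: 0 = fully out through a hole (boom locked), 0.005 = flush with the boom's outside, about 0.007 = held under the boom's wall between two holes. Spring loaded: pops out by itself (to 0) when a hole comes over it.
- boom (a joint): How far the boom is pulled out along its length (button_tip's -y, away from the post), m. The boom is the outer tube: level, aluminium, 26 mm square, its axis 18 mm behind button_tip; it carries the head. Holes come over the button at -0.04, 0, 0.04, 0.08, 0.12 and lock there (0.7 mm play); each passed hole needs a new press. Starts at 0. Button flush: about 5 N moves it; 2 N between holes.
- head_centre (a point): Middle of the flat black lamp head: 140 mm along the boom, 110 mm across, 16 mm thick plus 4 mm ribs on the middle 66 mm of its top. It lies on the boom's axis (270 mm up), 170 mm from the button with the boom at 0, and moves with the boom. Its z axis points out of the head's top, y along the boom towards the post; the white light panel is underneath.
- head (a joint): Tilt of the lamp head about the boom's axis, rad: 0 = level, shining straight down; positive = its edge on the robot's side is raised (start 0.45 to 0.8, shining at the robot). Stiff friction hinge, 0.22 N m: stays where it is put; about 5 N down on the raised edge turns it.
- block_top (a point): Top middle of the wooden hat block, a round dome 150 mm across and 126 mm high on a short foot, standing loose on the table under the line of the boom, 36 to 100 mm further out than the lamp head's start. To be left alone.
- thread_cone: Cone of dark blue thread, 70 mm across, 112 mm high, standing beside the boom; origin under its middle. Leave alone.
- tape_roll: Roll of tan tape lying flat, 88 mm across, 32 mm high; origin under its middle. Leave alone.
- pen_mug: White mug with pens, 80 mm across, 150 mm high with the pens; origin under its middle. Leave alone.
- needle_case: Flat whitish plastic needle case, 79 by 179 by 32 mm; origin under its middle. Leave alone.
- shears: Tailor's shears lying flat, 240 mm long; origin near the pivot, x towards the tips. Leave alone.
- tape_measure: Yellow tape measure, 62 by 30 by 58 mm, standing on edge; origin under its middle. Leave alone.
- spray_bottle: Clear spray bottle with a white head, 68 mm across, 167 mm high; origin under its middle. Leave alone.
Things that resemble listed ones, but are neither listed nor needed, are in the scene too. Of the things shaped like the part that bears block_top, the wooden one is meant.

How it is judged:
At the end, for the whole second after the job is handed in: The middle of the lamp head is within 30 mm (seen from above) of the middle of the hat block, the spring button is fully out through a hole (to 1.5 mm), the head is level to within 0.12 rad, and the hat block stands still (horizontal distance between head_centre and block_top below 0.03 m and value of joint button below 0.0015 m and angle between head_centre's own z axis and vertical below 0.12 rad and linear speed of hat_block below 0.02 m/s); the robot touches nothing.
It fails at once if the hat block is shifted or tipped so that its top moves more than 15 mm (distance of block_top from where it was at the start of the episode above 0.015 m).
It fails at once if one of the other things on the table is shifted by more than 20 mm (distance of any of thread_cone, tape_roll, pen_mug, needle_case, shears, tape_measure, spray_bottle from where it was at the start of the episode above 0.02 m).
It also fails if it takes over 58 s, if anything falls off the work surface, if the arm or the gripper's body presses on something with over 40 N, if the wrist force passes 120 N, or if a joint passes its speed limit or range.

## Robot

A 6-joint arm with a two-finger parallel gripper is mounted at the origin on the work surface. World frame = base frame: x ahead of the robot, y to its left, z up, the work surface at z = 0. Lengths are in m, angles in rad, forces in N, time in s.
With the tool pointing down it reaches from about 0.4 to 0.825 m from the base axis. Payload 7 kg.
Tool frame: the origin (TCP) lies on the centre line of the jaws, within the pads' length; the fingertips stand 22 mm ahead of it and the grasp point (between the pads) lies 3 mm ahead of it; z points along the fingers, y is the line along which they close (so a half turn about z gives the same grasp; the last joint's range is limited). The gripper opens to 85 mm and grips with 20 to 120 N. Pads are 22 mm wide; open, the fingers measure 114 mm over their backs; the gripper's body (76 mm by 85 mm) begins 54 mm behind the grasp point. The pads swing forward as they close: fully open they stand 13 mm farther back than shut.
Start: joints at [-0.981, 0.359, 0.012, 0, -1.224, -0.288], TCP at [0.201, -0.644, 0.253] pointing down, gripper open.
Joint ranges: [-3.07, 3.07], [-1.43, 2.12], [-1.02, 1.25], [-3.03, 1.67], [-3.05, -0], [-3.03, 3.03]. Speed limits (rad/s): [2.39, 2.39, 3.01, 3.14, 3.14, 3.14].

## Interface

Orientations are given as [roll, pitch, yaw] about the fixed x, y, z axes, in that order (R = Rz(yaw) Ry(pitch) Rx(roll)).
In Python, from station import robot gives the robot as it stands.
- The arm moves only by the shell command python3 -m crank 'ROWS' [OPENING]. ROWS is JSON, a list of rows, each a list of 2 entries, a list of its own where there are three numbers: the shift along the tool's x, y, z each as a share of 0.02 m, from -1 to 1, then the turn, a rotation vector about the tool's x, y, z each as a share of 0.12 rad, from -1 to 1. In form: [[[dx, dy, dz], [wx, wy, wz]], ...]. A call has 1 to 20 rows; each row shifts and turns the commanded pose from where the row before left it, along the tool's axes as they then stand; what a row does not reach is not made up. A row lasts 1/12 s, in which the tool goes at most 41.7 mm and 7.16 degrees, less where a joint would pass 70% of its speed; a pose out of reach is approached as far as the arm can. A call with a number of a shift or a turn outside -1 to 1 is refused whole. A call with a gripper value outside its range is refused whole. OPENING is the opening, from 0 (shut) to 1 (fully open), set as the call begins (- or left out, the last holds). The fingers move at their own pace and stop on an object; the grip force is fixed at half the most. Time passes only in rows, so rows that do not move let the fingers close. It gives the time, the measured TCP pose, the force, the opening and the grip force at its end, in the units of the state.
- robot.read_state(): the state, without advancing time (a new reading comes with each control period).
- robot.read_camera(name): name is "scene" or "top" or "wrist"; returns a dict with "img" (480x640x3 uint8, red, green, blue), "z_map" (480x640 float32, m along the optical axis (not along the pixel's ray), 0 where there is no reading), "K" (3x3 intrinsics, pixels), "rvec" (rotation vector, rad) and "tvec" (3), from world to camera coordinates, as OpenCV has them. Camera axes: x right, y down, z forward; pixel columns grow to the right and rows downward; lengths in m; the calibration is good to about 2 mm. The wrist camera is an equidistant fisheye: a pixel r from the principal point sees the ray r / f radians off the axis. A picture is of the moment at which its call begins.
- robot.finish_job(): hands the job in; it is judged then, once.
The state is a dict: "t": time; "joint_positions": joint angles; "joint_velocities": joint speeds; "joint_torque": joint torques, N m; "tcp_pos": TCP position; "ee_rot": TCP orientation; "force": force on the tool from outside, world axes, zero at the start; "ft_torque": the same for the moment, N m; "width": finger opening in m; "grasp_force": force on a finger pad.
Only numpy, scipy, OpenCV 4.12 (cv2) and the standard library are available. Lean on these libraries where they do the work, as an engineer would, in place of code of your own. Each camera call takes 0.05 s, during which the arm holds its last target. There are 200 camera calls.

## Working session

There is one attempt and no reset: what is moved stays moved. The work goes in short steps, Python scripts to look and compute and a shell command to move; the robot and the scene stay as the last step left them, time stands still between calls to the robot, and variables do not carry over. Pictures are saved under pics/ and viewed, at most 10 in all, crops included, and the job is handed in when it is done.

```bash
mkdir -p pics; python3 - <<'E'
from station import robot
import cv2,pickle,numpy as np
s=robot.read_state();print({k:np.round(s[k],3) for k in ('t','tcp_pos','ee_rot','width')})
d={n:robot.read_camera(n) for n in('scene','top')}
pickle.dump(d,open('v0.pkl','wb'))
for n in d:
  cv2.imwrite(f'pics/{n}0.png',d[n]['img'][...,::-1]);print(n,d[n]['K'][0],d[n]['rvec'],d[n]['tvec'])
E
```

```text
{'t': np.float64(0.0), 'tcp_pos': array([ 0.2  , -0.644,  0.252]), 'ee_rot': array([ 3.14, -0.  , -2.84]), 'width': np.float64(0.085)}
scene [448.27166087   0.         313.87168436] [ 1.74270489  1.50906313 -0.80002118] [-0.01747182 -0.1524209   1.79130943]
top [601.87909863   0.         324.28978104] [ 2.14547308 -2.18030262  0.09136526] [-0.01090043  0.52131362  1.97442542]
```

```bash
ls; python3 -m crank -h 2>&1 | head -5
```

```text
pics
v0.pkl
invalid input: not JSON, or not a number
```

View pics/scene0.png

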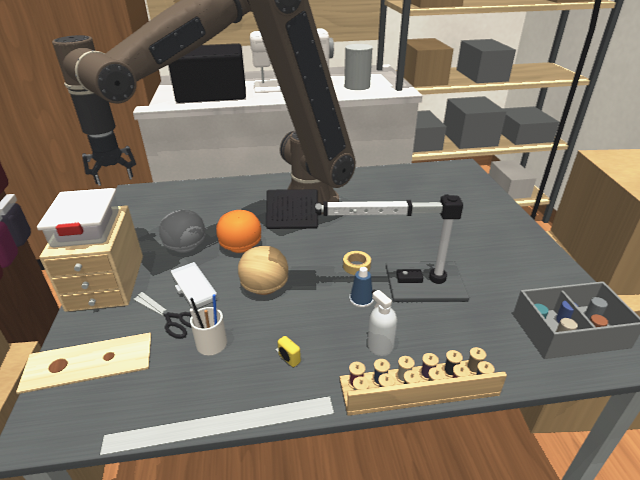

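View pics/top0.png

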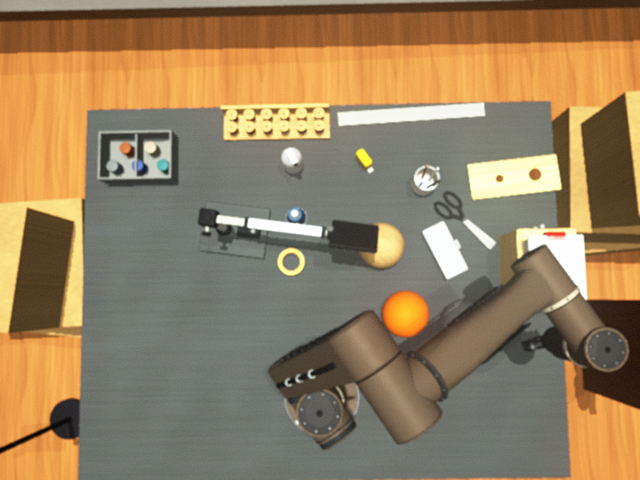

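The scene view shows the post at (450,210), the boom at (325-440,208) and the tilted head at (292,208). Three domes could be the block: wooden (263,270), orange (239,230) and dark grey (182,230). The wooden one, at (382,245) in the top view, fits the description. Next I'll measure and make one enlarged crop to confirm.

```bash
cat > h.py <<'E'
import numpy as np,cv2,pickle
def pose(c):
    R=cv2.Rodrigues(np.array(c['rvec'],float))[0];return R,np.array(c['tvec'],float).ravel()
def cloud(c):
    K=c['K'];R,t=pose(c);z=c['z_map'];v,u=np.mgrid[:480,:640]
    P=np.stack([(u-K[0,2])/K[0,0]*z,(v-K[1,2])/K[1,1]*z,z],-1)
    W=(P-t)@R; W[z==0]=np.nan; return W
def proj(c,X):
    return cv2.projectPoints(np.float64(X).reshape(-1,1,3),np.float64(c['rvec']),np.float64(c['tvec']),c['K'],None)[0].reshape(-1,2)
def sphere(P):
    A=np.c_[2*P,np.ones(len(P))];s=np.linalg.lstsq(A,(P**2).sum(1),rcond=None)[0]
    return s[:3],np.sqrt(s[3]+s[:3]@s[:3])
E
python3 - <<'E'
from h import *
d=pickle.load(open('v0.pkl','rb'))
np.set_printoptions(precision=4,suppress=True)
for n in d:
    c=d[n];W=cloud(c);hsv=cv2.cvtColor(c['img'],cv2.COLOR_RGB2HSV)
    H,S,V=hsv[...,0],hsv[...,1],hsv[...,2]
    z=W[...,2]
    # wood dome
    u0,v0=(263,270) if n=='scene' else (382,245)
    m=np.zeros((480,640),bool);m[v0-35:v0+35,u0-35:u0+35]=1
    m&=(S>60)&(H>8)&(H<25)&(z>.045)&(z<.2)
    P=W[m];print(n,'block',m.sum(),sphere(P),'top',np.nanmax(P[:,2]),P[:,:2].min(0),P[:,:2].max(0))
    # white boom
    m=(z>.24)&(z<.32)&(V>130)&(S<60)
    P=W[m]; P=P[(P[:,0]>.3)&(P[:,0]<.8)];
    if len(P):
        y=P[:,1];print('boom y',np.percentile(y,[0,2,98,100]),'x line',np.polyfit(y,P[:,0],1),'z',np.percentile(P[:,2],[5,50,95]))
    # head dark
    u0,v0,hw,hh=(292,208,30,24) if n=='scene' else (352,237,32,22)
    m=np.zeros((480,640),bool);m[v0-hh:v0+hh,u0-hw:u0+hw]=1
    m&=(V<75)&(z>.2)&(z<.36);P=W[m]
    ctr=np.median(P,0);q=P-P.mean(0);U,Sg,Vt=np.linalg.svd(q,full_matrices=False)
    print('head',m.sum(),P.mean(0),P.min(0),P.max(0),'normal',Vt[2],np.sqrt(Sg**2/len(P)))
    # post top
    u0,v0=(451,205) if n=='scene' else (208,217)
    print('post',np.nanmedian(W[v0-4:v0+5,u0-4:u0+5].reshape(-1,3),0))
big=cv2.resize(d['scene']['img'][180:310,170:480],None,fx=2.5,fy=2.5,interpolation=2)
cv2.imwrite('pics/crop.png',big[...,::-1])
E
```

```text
scene block 2092 (array([ 0.4418, -0.2123,  0.0152]), np.float64(0.13056731964029775)) top 0.13091438731697994 [ 0.2916 -0.3096] [ 0.5671 -0.1296]
boom y [-0.7698 -0.762   0.2542  0.2918] x line [0.1486 0.5195] z [0.2598 0.2784 0.2853]
head 2026 [ 0.5069 -0.1085  0.2755] [ 0.4545 -0.1815  0.232 ] [ 0.5531 -0.0316  0.3145] normal [ 0.6615 -0.0944  0.744 ] [0.0401 0.032  0.0031]
post [0.5808 0.3081 0.2923]
top block 948 (array([ 0.4909, -0.2048,  0.0598]), np.float64(0.07425672592833676)) top 0.13364074505292628 [ 0.4169 -0.2785] [ 0.5633 -0.1345]
boom y [-0.7722 -0.7669  0.2805  0.324 ] x line [0.1186 0.5197] z [0.2699 0.2792 0.2882]
head 1288 [ 0.4992 -0.1046  0.2828] [ 0.4534 -0.1785  0.2345] [ 0.5541 -0.0165  0.3195] normal [-0.6316  0.0827 -0.7709] [0.0395 0.0323 0.0041]
post [0.5606 0.3108 0.2994]
```

View pics/crop.png

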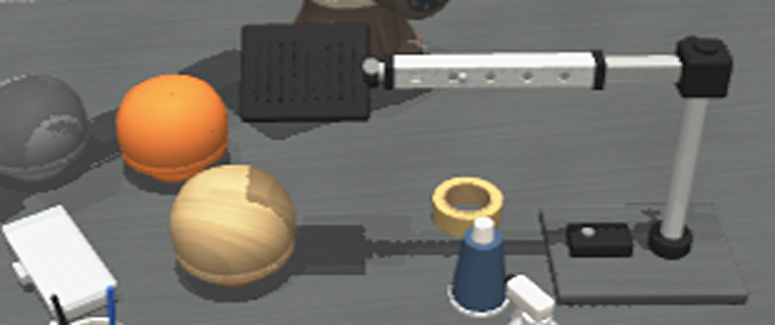

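Crop: the wooden dome at crop (233,225) lies beyond the head along the boom line, while the orange and grey domes sit on the robot's side and are decoys. The button shows as a bright spot on the boom's +x face at about crop (457,76), scene (353,210). Next I'll fit the boom line.

```bash
cat >> h.py <<'E'
def masks(c):
    hsv=cv2.cvtColor(c['img'],cv2.COLOR_RGB2HSV);return hsv[...,0].astype(int),hsv[...,1].astype(int),hsv[...,2].astype(int)
E
python3 - <<'E'
from h import *
d=pickle.load(open('v0.pkl','rb'))
np.set_printoptions(precision=4,suppress=True)
c=d['top'];W=cloud(c);H,S,V=masks(c);z=W[...,2]
m=(z>.26)&(z<.3)&(V>130)&(S<60)&(W[...,1]>0)&(W[...,1]<.18)&(W[...,0]>.45)&(W[...,0]<.62)
P=W[m];y=P[:,1];p=np.polyfit(y,P[:,0],1);print('top boom',m.sum(),p,np.median(P[:,2]),np.std(P[:,0]-np.polyval(p,y)),np.ptp(P[:,0]-np.polyval(p,y)))
# ray-cast: pixels at z=.283
K=c['K'];R,t=pose(c)
v,u=np.nonzero(m);ray=np.c_[(u-K[0,2])/K[0,0],(v-K[1,2])/K[1,1],np.ones(len(u))]@R;C=-R.T@t
X=C+ray*((.283-C[2])/ray[:,2])[:,None];print('ray line',np.polyfit(X[:,1],X[:,0],1),C)
c=d['scene'];W=cloud(c);H,S,V=masks(c);z=W[...,2]
m=(z>.255)&(z<.275)&(V>110)&(S<60)&(W[...,1]>0)&(W[...,1]<.18)&(W[...,0]>.45)&(W[...,0]<.66)
P=W[m];y=P[:,1];p=np.polyfit(y,P[:,0],1);print('scene side',m.sum(),p,np.std(P[:,0]-np.polyval(p,y)))
m=(z>.279)&(z<.3)&(V>110)&(S<60)&(W[...,1]>0)&(W[...,1]<.18)&(W[...,0]>.45)&(W[...,0]<.66)
P=W[m];y=P[:,1];p=np.polyfit(y,P[:,0],1);print('scene top',m.sum(),p,np.median(P[:,2]))
print('button px',W[205:216,349:358,0]); print(W[210,340:365].round(3))
# sphere ctr from scene by colour limited
z=W[...,2];m=np.zeros((480,640),bool);m[235:300,230:300]=1
m&=(S>60)&(H>8)&(H<25)&(z>.045)&(np.hypot(W[...,0]-.49,W[...,1]+.205)<.08);P=W[m];print('block scene',m.sum(),sphere(P),P[:,2].max())
big=cv2.resize(c['img'][190:230,250:470],None,fx=3.6,fy=3.6,interpolation=2);cv2.imwrite('pics/b.png',big[...,::-1])
E
```

```text
top boom 609 [0.1432 0.5153] 0.28290674518961 0.008204781356652476 0.03209024349581624
ray line [0.1431 0.5153] [ 0.3217 -0.0483  2.016 ]
scene side 351 [0.154  0.5252] 0.0037604991899322193
scene top 452 [0.1343 0.5187] 0.28445008040585656
button px [[0.5278 0.5224 0.5264 0.5308 0.5282 0.5308 0.5319 0.5308 0.5272]
 [0.532  0.5317 0.5364 0.5328 0.5337 0.5338 0.5337 0.5367 0.5365]
 [0.5318 0.5339 0.534  0.5363 0.5348 0.5385 0.533  0.5353 0.5341]
 [0.5316 0.5369 0.5337 0.5352 0.5351 0.5371 0.5347 0.5384 0.5355]
 [0.5354 0.5281 0.5324 0.5339 0.5349 0.5367 0.535  0.5355 0.5353]
 [0.5337 0.5286 0.5305 0.534  0.5378 0.5339 0.5441 0.5379 0.536 ]
 [0.5283 0.53   0.5295 0.5355 0.539  0.5424 0.5389 0.538  0.534 ]
 [0.5323 0.5349 0.532  0.5348 0.5392 0.539  0.5362 0.5371 0.5381]
 [0.5304 0.5339 0.5319 0.5337 0.5355 0.5384 0.5354 0.5362 0.5387]
 [0.534  0.5326 0.5333 0.536  0.5331 0.5347 0.5375 0.5342 0.5354]
 [0.1343 0.1252 0.1486 0.1393 0.142  0.1383 0.1375 0.1412 0.1393]]
[[0.532 0.019 0.274]
 [0.531 0.022 0.273]
 [0.533 0.025 0.274]
 [0.531 0.028 0.273]
 [0.53  0.031 0.272]
 [0.532 0.033 0.273]
 [0.532 0.036 0.273]
 [0.532 0.039 0.273]
 [0.536 0.04  0.275]
 [0.534 0.044 0.273]
 [0.529 0.048 0.27 ]
 [0.53  0.05  0.271]
 [0.534 0.052 0.273]
 [0.538 0.054 0.275]
 [0.534 0.057 0.272]
 [0.544 0.058 0.278]
 [0.538 0.062 0.274]
 [0.536 0.065 0.273]
 [0.536 0.068 0.272]
 [0.54  0.07  0.275]
 [0.536 0.073 0.272]
 [0.535 0.076 0.271]
 [0.536 0.079 0.271]
 [0.538 0.081 0.272]
 [0.536 0.084 0.271]]
block scene 1775 (array([ 0.4925, -0.203 ,  0.0607]), np.float64(0.07238802950955128)) 0.13091438731697994
```

View pics/b.png

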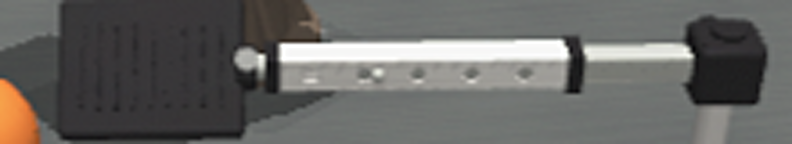

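Axis: x ≈ 0.5155 + 0.143·y. The crop puts the button at scene (354,211), y ≈ 0.056, and the block at (0.492,-0.204). The head is about 93 mm short, so the target hole is 0.08, reached in two presses. Now I'll raise the arm and turn the tool across the boom.

```bash
python3 -m crank '[[[0,0,-1],[0,0,-1]],[[0,0,-1],[0,0,-1]],[[0,0,-1],[0,0,-1]],[[0,0,-1],[0,0,-1]],[[0,0,-1],[0,0,-1]],[[0,0,-1],[0,0,-1]],[[0,0,-1],[0,0,-1]],[[0,0,-1],[0,0,-1]],[[0,0,-1],[0,0,-1]],[[0,0,0],[0,0,-0.4]],[[0,0,0],[0,0,0]]]' 1
cat > where.py <<'E'
from station import robot
from h import *
from scipy.spatial.transform import Rotation as Ro
np.set_printoptions(precision=4,suppress=True)
s=robot.read_state();R=Ro.from_euler('xyz',s['ee_rot']).as_matrix();p=np.array(s['tcp_pos'])
b=np.array([.5235,.056,.270]);d=R.T@(b-p)
print('t',round(float(s['t']),2),'tcp',p,'rot',np.array(s['ee_rot']),'F',np.array(s['force']),'w',s['width'],'J',np.array(s['joint_positions']))
print('to button axis, tool shares',d/.02,'tool x angle off boom',np.arctan2(R[1,0],R[0,0])-np.arctan2(-.9899,-.1416))
E
python3 where.py
```

```text
t: 1.02
tcp_pos: [0.2007, -0.6447, 0.4343]
ee_rot: [-3.14, -0.001, -1.71]
force: [0.4, 0.2, -0.9]
width: 0.0851
grasp_force: 0.0
t 1.02 tcp [ 0.2007 -0.6447  0.4343] rot [-3.1404 -0.0013 -1.7096] F [ 0.421   0.2417 -0.8839] w 0.08510416885591204 J [-0.9809  0.3097  0.3396 -0.     -1.5989  0.8421]
to button axis, tool shares [-36.9402 -11.1258   8.1803] tool x angle off boom 0.0032743092923681605
```

```bash
python3 -m crank '[[[-1,-0.3,0],[0,0,0]],[[-1,-0.3,0],[0,0,0]],[[-1,-0.3,0],[0,0,0]],[[-1,-0.3,0],[0,0,0]],[[-1,-0.3,0],[0,0,0]],[[-1,-0.3,0],[0,0,0]],[[-1,-0.3,0],[0,0,0]],[[-1,-0.3,0],[0,0,0]],[[-1,-0.3,0],[0,0,0]],[[-1,-0.3,0],[0,0,0]],[[-1,-0.3,0],[0,0,0]],[[-1,-0.3,0],[0,0,0]],[[-1,-0.3,0],[0,0,0]],[[-1,-0.3,0],[0,0,0]],[[-1,-0.3,0],[0,0,0]],[[-1,-0.3,0],[0,0,0]],[[-1,-0.3,0],[0,0,0]],[[-1,-0.3,0],[0,0,0]],[[-1,-0.3,0],[0,0,0]],[[-1,-0.3,0],[0,0,0]]]'
python3 -m crank '[[[-1,-0.3,0],[0,0,0]],[[-1,-0.3,0],[0,0,0]],[[-1,-0.3,0],[0,0,0]],[[-1,-0.3,0],[0,0,0]],[[-1,-0.3,0],[0,0,0]],[[-1,-0.3,0],[0,0,0]],[[-1,-0.3,0],[0,0,0]],[[-1,-0.3,0],[0,0,0]],[[-1,-0.3,0],[0,0,0]],[[-1,-0.3,0],[0,0,0]],[[-1,-0.3,0],[0,0,0]],[[-1,-0.3,0],[0,0,0]],[[-1,-0.3,0],[0,0,0]],[[-1,-0.3,0],[0,0,0]],[[-1,-0.3,0],[0,0,0]],[[-1,-0.3,0],[0,0,0]],[[-1,-0.3,0],[0,0,0]],[[0,0,0],[0,0,0]]]'
python3 where.py; python3 - <<'E'
from station import robot
from h import *
c=robot.read_camera('wrist');pickle.dump(c,open('w1.pkl','wb'));cv2.imwrite('pics/w1.png',c['img'][...,::-1])
print(c['K'],c['rvec'],c['tvec'])
E
```

```text
t: 2.68
tcp_pos: [0.3755, -0.2641, 0.4322]
ee_rot: [3.14, 0.001, -1.714]
force: [0.5, -0.7, 0.5]
width: 0.0854
grasp_force: 0.0
t: 4.18
tcp_pos: [0.5251, 0.0595, 0.431]
ee_rot: [3.138, -0.001, -1.712]
force: [-0.3, -0.4, 0.1]
width: 0.0857
grasp_force: 0.0
t 4.18 tcp [0.5251 0.0595 0.431 ] rot [ 3.1384 -0.0012 -1.7125] F [-0.3426 -0.4451  0.1127] w 0.08567983478540507 J [ 0.4836  0.0506  0.0137 -0.0009 -1.5371 -0.6252]
to button axis, tool shares [0.1759 0.0291 8.0526] tool x angle off boom 0.0004249013136996549
[[371.64829954   0.         324.52224153]
 [  0.         371.64829954 239.36379175]
 [  0.           0.           1.        ]] [-0.21905542 -3.07269439 -0.50881641] [ 0.50950258 -0.22418771  0.5069472 ]
```

View pics/w1.png

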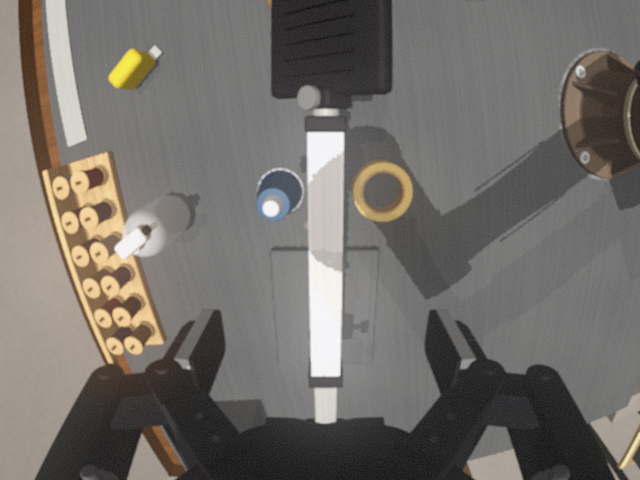

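The wrist view shows the boom running straight up the picture at column 325, midway between the fingers (206 and 445). The head's near edge is at row 97. I'll check the axis with rays, and the button from the scene view.

```bash
python3 - <<'E'
from h import *
np.set_printoptions(precision=4,suppress=True)
c=pickle.load(open('w1.pkl','rb'));K=c['K'];R,t=pose(c);C=-R.T@t
def cast(uv,z):
    q=(np.float64(uv)-[K[0,2],K[1,2]])/K[0,0];r=np.hypot(*q.T);k=np.sin(r)/np.maximum(r,1e-9)
    ray=np.c_[q*k[:,None],np.cos(r)]@R;return C+ray*((z-C[2])/ray[:,2])[:,None]
H,S,V=masks(c)
m=np.zeros((480,640),bool);m[135:370,300:350]=1;m&=(V>150)&(S<60)
rows=[(np.nonzero(m[v])[0].mean(),v) for v in range(140,370,10)]
X=cast(rows,.283);print('axis',np.polyfit(X[:,1],X[:,0],1))
e=cast([(326,118),(326,383),(272,97),(392,97),(330,0)],.283);print(e)
# scene button ray onto vertical plane of tip x=.5155+.143y+.0182
d=pickle.load(open('v0.pkl','rb'));c=d['scene'];K=c['K'];R,t=pose(c);C=-R.T@t
for u in(352.5,354.2,356):
    r=np.array([(u-K[0,2])/K[0,0],(210.6-K[1,2])/K[1,1],1])@R
    k=(.5155+.0182+.143*C[1]-C[0])/(r[0]-.143*r[1]);print('button',C+k*r)
E
```

```text
axis [0.1394 0.5159]
[[ 0.5114 -0.0231  0.283 ]
 [ 0.5438  0.206   0.283 ]
 [ 0.5469 -0.0441  0.283 ]
 [ 0.4627 -0.0326  0.283 ]
 [ 0.4962 -0.1096  0.283 ]]
button [0.5411 0.0517 0.275 ]
button [0.5417 0.0562 0.275 ]
button [0.5424 0.0609 0.2749]
```

```bash
python3 -m crank '[[[0,0,1],[0,0,0]],[[0,0,1],[0,0,0]],[[0,0,1],[0,0,0]],[[0,0,1],[0,0,0]],[[0,0,1],[0,0,0]],[[0,0,1],[0,0,0]],[[0,0,1],[0,0,0]],[[0,0,1],[0,0,0]],[[0,0,0],[0,0,0]],[[0,0,0],[0,0,0]]]'
python3 -m crank '[[[0,0,0],[0,0,0]],[[0,0,0],[0,0,0]],[[0,0,0],[0,0,0]],[[0,0,0],[0,0,0]],[[0,0,0],[0,0,0]],[[0,0,0],[0,0,0]],[[0,0,0],[0,0,0]],[[0,0,0],[0,0,0]]]' 0
python3 where.py
```

```text
t: 5.07
tcp_pos: [0.5236, 0.0561, 0.2727]
ee_rot: [3.14, -0.002, -1.713]
force: [0.4, -0.3, 1.4]
width: 0.0851
grasp_force: 0.0
t: 5.73
tcp_pos: [0.5239, 0.0569, 0.2744]
ee_rot: [3.142, 0.0, -1.712]
force: [-4.9, 0.3, 7.6]
width: 0.0251
grasp_force: 60.1
t 5.73 tcp [0.5239 0.0569 0.2744] rot [ 3.1415  0.0001 -1.7116] F [-4.9451  0.3361  7.5731] w 0.025145357415292592 J [ 0.4807  0.1002 -0.279  -0.0001 -1.1916 -0.6214]
to button axis, tool shares [0.0488 0.0136 0.2221] tool x angle off boom 0.0013213772454034878
```

```bash
python3 -m crank '[[[0.25,0,0],[0,0,0]],[[0.25,0,0],[0,0,0]],[[0.25,0,0],[0,0,0]],[[0.25,0,0],[0,0,0]],[[0.25,0,0],[0,0,0]],[[0.25,0,0],[0,0,0]],[[0.25,0,0],[0,0,0]],[[0.25,0,0],[0,0,0]],[[0,0,0],[0,0,0]],[[0,0,0],[0,0,0]]]'
python3 where.py
```

```text
t: 6.57
tcp_pos: [0.5182, 0.0169, 0.2744]
ee_rot: [3.141, -0.0, -1.712]
force: [-4.7, -0.4, 8.4]
width: 0.0248
grasp_force: 59.6
t 6.57 tcp [0.5182 0.0169 0.2744] rot [ 3.1415 -0.0004 -1.7118] F [-4.7449 -0.4     8.3705] w 0.02484120895984195 J [ 0.4117  0.0856 -0.2958  0.0003 -1.1897 -0.5528]
to button axis, tool shares [-1.9742  0.0125  0.2186] tool x angle off boom 0.0010772095520432678
```

The tool moved 40 mm. I'll nudge it to test whether the boom is locked.

```bash
python3 -m crank '[[[0.05,0,0],[0,0,0]],[[0.05,0,0],[0,0,0]],[[0.05,0,0],[0,0,0]],[[0,0,0],[0,0,0]]]'
python3 where.py; python3 - <<'E'
from station import robot
from h import *
c=robot.read_camera('scene')
im=c['img'][185:235,240:400];cv2.imwrite('pics/s2.png',cv2.resize(im,None,fx=5,fy=5,interpolation=2)[...,::-1])
E
```

```text
t: 6.9
tcp_pos: [0.5181, 0.016, 0.2744]
ee_rot: [-3.141, 0.003, -1.711]
force: [-5.3, 9.1, 8.5]
width: 0.0254
grasp_force: 59.6
t 6.9 tcp [0.5181 0.016  0.2744] rot [-3.1412  0.0031 -1.7113] F [-5.3435  9.1356  8.5279] w 0.025437346280703307 J [ 0.4081  0.0847 -0.2955 -0.0026 -1.1886 -0.5476]
to button axis, tool shares [-2.0181  0.0136  0.2274] tool x angle off boom 0.0016088164338852184
```

View pics/s2.png

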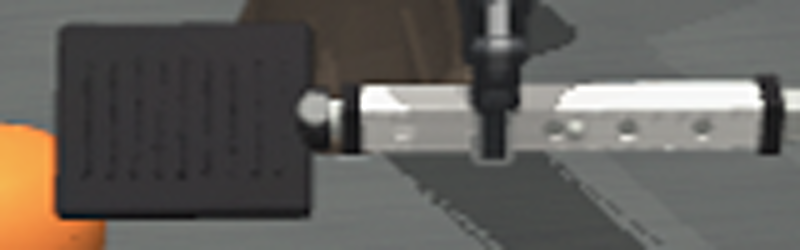

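It locked: 9 N of resistance, and the button shows out at crop (575,127), in the second hole. Now I'll release, go back over the button and press again.

```bash
python3 -m crank '[[[-0.15,0,0],[0,0,0]],[[0,0,0],[0,0,0]],[[0,0,0],[0,0,0]],[[0,0,0],[0,0,0]],[[0,0,0],[0,0,0]],[[-0.5,0,0],[0,0,0]],[[-0.5,0,0],[0,0,0]],[[-0.5,0,0],[0,0,0]],[[-0.5,0,0],[0,0,0]],[[0,0,0],[0,0,0]],[[0,0,0],[0,0,0]]]' 0.9
python3 -m crank '[[[0,0,0],[0,0,0]],[[0,0,0],[0,0,0]],[[0,0,0],[0,0,0]],[[0,0,0],[0,0,0]],[[0,0,0],[0,0,0]],[[0,0,0],[0,0,0]],[[0,0,0],[0,0,0]],[[0,0,0],[0,0,0]]]' 0
python3 where.py
```

```text
t: 7.87
tcp_pos: [0.5245, 0.058, 0.2731]
ee_rot: [3.141, -0.0, -1.71]
force: [-0.1, -0.9, -0.9]
width: 0.0772
grasp_force: 0.0
t: 8.53
tcp_pos: [0.5239, 0.0566, 0.2739]
ee_rot: [3.141, -0.0, -1.712]
force: [-4.1, -0.2, 5.6]
width: 0.0249
grasp_force: 60.1
t 8.53 tcp [0.5239 0.0566 0.2739] rot [ 3.1411 -0.0002 -1.7119] F [-4.1263 -0.1875  5.6138] w 0.024933292370250874 J [ 0.4802  0.1008 -0.2797 -0.0001 -1.1908 -0.6212]
to button axis, tool shares [0.034  0.0137 0.1927] tool x angle off boom 0.000941900260320816
```

```bash
python3 -m crank '[[[0.25,0,0],[0,0,0]],[[0.25,0,0],[0,0,0]],[[0.25,0,0],[0,0,0]],[[0.25,0,0],[0,0,0]],[[0.25,0,0],[0,0,0]],[[0.25,0,0],[0,0,0]],[[0.25,0,0],[0,0,0]],[[0.25,0,0],[0,0,0]],[[0,0,0],[0,0,0]],[[0,0,0],[0,0,0]]]'
python3 -m crank '[[[0.05,0,0],[0,0,0]],[[0.05,0,0],[0,0,0]],[[0.05,0,0],[0,0,0]],[[0,0,0],[0,0,0]]]'
python3 where.py; python3 - <<'E'
from station import robot
from h import *
np.set_printoptions(precision=4,suppress=True)
d={n:robot.read_camera(n) for n in('scene','top')};pickle.dump(d,open('v3.pkl','wb'))
a=d['scene']['img'][185:235,220:380];b=d['top']['img'][195:295,280:440]
cv2.imwrite('pics/s3.png',np.vstack([cv2.resize(a,None,fx=4,fy=4,interpolation=2),cv2.resize(b,None,fx=4,fy=4,interpolation=2)])[...,::-1])
for n in d:
    c=d[n];W=cloud(c);H,S,V=masks(c);z=W[...,2]
    m=(V<75)&(z>.215)&(z<.36)&(abs(W[...,0]-.49)<.08)&(W[...,1]<-.10)&(W[...,1]>-.3);P=W[m]
    print(n,m.sum(),P.mean(0),np.percentile(P,[1,99],axis=0),np.linalg.svd(P-P.mean(0),full_matrices=False)[2][2])
E
```

```text
t: 9.37
tcp_pos: [0.5183, 0.0171, 0.2739]
ee_rot: [3.141, 0.0, -1.712]
force: [-3.5, 2.1, 5.8]
width: 0.0248
grasp_force: 59.7
t: 9.7
tcp_pos: [0.5182, 0.0164, 0.2739]
ee_rot: [-3.141, 0.004, -1.711]
force: [-4.7, 13.5, 6.6]
width: 0.0249
grasp_force: 59.8
t 9.7 tcp [0.5182 0.0164 0.2739] rot [-3.1413  0.0041 -1.7114] F [-4.6787 13.5301  6.6074] w 0.024944913561987567 J [ 0.4081  0.0852 -0.2958 -0.0036 -1.1874 -0.5474]
to button axis, tool shares [-1.9966  0.0153  0.2022] tool x angle off boom 0.001432523818077458
scene 1998 [ 0.4954 -0.187   0.2758] [[ 0.4491 -0.2557  0.237 ]
 [ 0.5377 -0.1033  0.3115]] [ 0.6583 -0.0933  0.747 ]
top 1275 [ 0.4884 -0.1878  0.2825] [[ 0.4441 -0.2573  0.2415]
 [ 0.536  -0.1121  0.3157]] [ 0.6404 -0.0876  0.763 ]
```

View pics/s3.png

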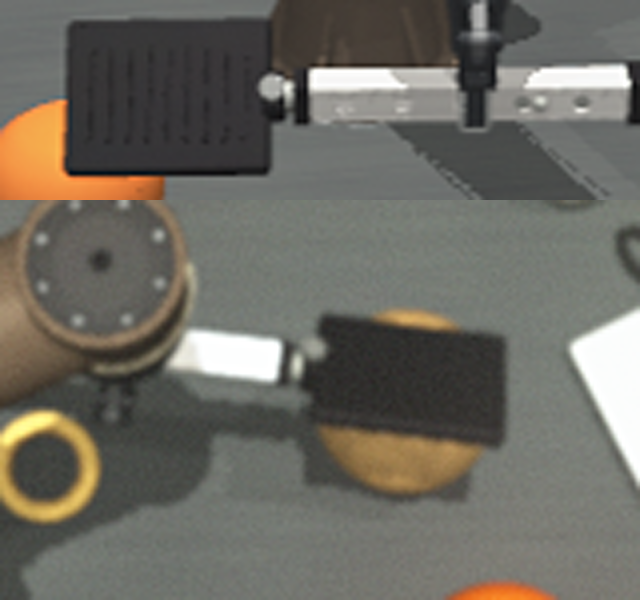

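The button is at crop (540,102), out through the third hole (0.08), and held against 13 N. The head now sits over the wooden block, off by about 15 mm. I'll release, rise, and go above the raised edge on the robot's side with the fingers shut.

```bash
python3 -m crank '[[[-0.15,0,0],[0,0,0]],[[0,0,0],[0,0,0]],[[0,0,0],[0,0,0]],[[0,0,0],[0,0,0]],[[0,0,0],[0,0,0]],[[0,0,0],[0,0,0]],[[0,0,-1],[0,0,0]],[[0,0,-1],[0,0,0]],[[0,0,-1],[0,0,0]],[[0,0,-1],[0,0,0]],[[0,0,-1],[0,0,0]],[[0,0,0],[0,0,0]]]' 0.9
python3 -m crank '[[[0,0,0],[0,0,0]],[[1,0.2,0],[0,0,0]],[[1,0.2,0],[0,0,0]],[[1,0.2,0],[0,0,0]],[[1,0.2,0],[0,0,0]],[[1,0.2,0],[0,0,0]],[[1,0.2,0],[0,0,0]],[[1,0.2,0],[0,0,0]],[[1,0.2,0],[0,0,0]],[[1,0.2,0],[0,0,0]],[[1,0.3,0],[0,0,0]],[[0.4,0,0],[0,0,0]],[[0,0,0],[0,0,0]],[[0,0,0],[0,0,0]]]' 0
cat >> where.py <<'E'
hc=np.array([.489,-.189,.27]);print('in head frame (along,across toward robot,tip z)',(R.T@(p-hc))[:2],p[2]-.022)
E
python3 where.py
```

```text
t: 10.8
tcp_pos: [0.5202, 0.0172, 0.3775]
ee_rot: [-3.136, 0.002, -1.712]
force: [0.2, -0.1, 0.3]
width: 0.0764
grasp_force: 0.0
t: 11.97
tcp_pos: [0.4478, -0.1828, 0.3726]
ee_rot: [3.141, 0.0, -1.713]
force: [0.3, -0.1, 1.0]
width: 0.0
grasp_force: 0.0
t 11.97 tcp [ 0.4478 -0.1828  0.3726] rot [ 3.1405  0.0001 -1.7131] F [ 0.3124 -0.1327  1.0316] w 3.591054243740657e-05 J [ 0.02   -0.0214 -0.1868 -0.0003 -1.4064 -0.1622]
to button axis, tool shares [-12.3555  -2.0589   5.1282] tool x angle off boom -0.0002575405563278732
in head frame (along,across toward robot,tip z) [-0.0003  0.0418] 0.3505765033488368
```

Now press down to a TCP height of about 0.311 in small steps.

```bash
python3 -m crank '[[[0,0,0.5],[0,0,0]],[[0,0,0.5],[0,0,0]],[[0,0,0.5],[0,0,0]],[[0,0,0.3],[0,0,0]],[[0,0,0.3],[0,0,0]],[[0,0,0],[0,0,0]]]'; python3 -m crank '[[[0,0,0.3],[0,0,0]],[[0,0,0.3],[0,0,0]],[[0,0,0.3],[0,0,0]],[[0,0,0],[0,0,0]]]'; python3 where.py
```

```text
t: 12.47
tcp_pos: [0.447, -0.1825, 0.3308]
ee_rot: [3.139, -0.001, -1.711]
force: [-1.7, 0.5, 2.4]
width: -0.0002
grasp_force: 1.4
t: 12.8
tcp_pos: [0.4401, -0.1823, 0.3113]
ee_rot: [3.125, -0.001, -1.712]
force: [-27.4, 6.2, 13.1]
width: 0.0003
grasp_force: 22.1
t 12.8 tcp [ 0.4401 -0.1823  0.3113] rot [ 3.1252 -0.0012 -1.7124] F [-27.3763   6.2182  13.121 ] w 0.00033838477143270364 J [ 0.0205 -0.0009 -0.3023 -0.0015 -1.2858 -0.1616]
to button axis, tool shares [-12.3872  -2.4793   2.0076] tool x angle off boom 0.0005161143040148808
in head frame (along,across toward robot,tip z) [0.0003 0.05  ] 0.2892577729168886
```

The finger feels 27 N sideways, so it may be sliding off the edge. I'll look.

```bash
cat > tilt.py <<'E'
from station import robot
from h import *
import sys
np.set_printoptions(precision=4,suppress=True)
d={n:robot.read_camera(n) for n in('scene','top','wrist')}
for n in('scene','top'):
    c=d[n];W=cloud(c);H,S,V=masks(c);z=W[...,2]
    m=(V<75)&(z>.225)&(z<.30 if len(sys.argv)<3 else z<.36)&(abs(W[...,0]-.49)<.08)&(W[...,1]<-.12)&(W[...,1]>-.26)&(W[...,0]>.47);P=W[m]
    nn=np.linalg.svd(P-P.mean(0),full_matrices=False)[2][2];nn*=np.sign(nn[2])
    print(n,m.sum(),P.mean(0),nn,'tilt',np.arctan2(nn[0],nn[2]))
a=d['scene']['img'][150:290,220:400];b=d['wrist']['img'][:]
cv2.imwrite(sys.argv[1],np.hstack([cv2.resize(a,(450,350),interpolation=2),cv2.resize(b,(350,350))])[...,::-1])
E
python3 tilt.py pics/t1.png
```

```text
scene 1164 [ 0.5123 -0.1881  0.2737] [ 0.2963 -0.0352  0.9545] tilt 0.3009900109232839
top 42 [ 0.5448 -0.1491  0.2667] [ 0.9303 -0.0533  0.363 ] tilt 1.1987475439507371
```

View pics/t1.png

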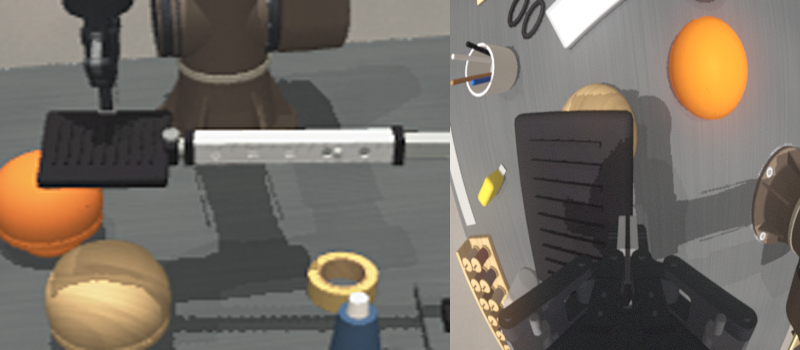

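The scene half shows the head turned to about 0.3 rad. The wrist half shows the thin finger at the outer edge. I'll lift, move slightly inward and press again on the flat strip outside the ribs.

```bash
python3 -m crank '[[[0,0.3,0],[0,0,0]],[[0,0,-0.5],[0,0,0]],[[0,0,-0.5],[0,0,0]],[[0,0,-0.5],[0,0,0]],[[0,-0.3,0],[0,0,0]],[[0,0,0],[0,0,0]],[[0,0,0],[0,0,0]]]'; python3 where.py; python3 tilt.py pics/t2.png
```

```text
t: 13.53
tcp_pos: [0.4485, -0.1825, 0.3429]
ee_rot: [3.141, 0.0, -1.712]
force: [-0.2, -0.7, 0.3]
width: 0.0
grasp_force: 0.0
t 13.53 tcp [ 0.4485 -0.1825  0.3429] rot [ 3.1412  0.0002 -1.7118] F [-0.2158 -0.7444  0.2576] w 1.2502006089974074e-05 J [ 0.0205 -0.0108 -0.2418 -0.0003 -1.3402 -0.1614]
to button axis, tool shares [-12.3355  -2.0397   3.6456] tool x angle off boom 0.0010702346152628994
in head frame (along,across toward robot,tip z) [-0.0007  0.0411] 0.32087205590081513
scene 1154 [ 0.5126 -0.188   0.2738] [ 0.2939 -0.0362  0.9552] tilt 0.29847502396989206tilt.py:9: RuntimeWarning: Mean of empty slice.
  nn=np.linalg.svd(P-P.mean(0),full_matrices=False)[2][2];nn*=np.sign(nn[2])
  ret = um.true_divide(
Traceback (most recent call last):
  File "tilt.py", line 9, in <module>
    nn=np.linalg.svd(P-P.mean(0),full_matrices=False)[2][2];nn*=np.sign(nn[2])
       ~~~~~~~~~~~~~~~~~~~~~~~~~~~~~~~~~~~~~~~~~~~~~~~~~^^^
IndexError: index 2 is out of bounds for axis 0 with size 0
```

```bash
python3 -m crank '[[[0,-0.1,0.5],[0,0,0]],[[0,0,0.5],[0,0,0]],[[0,0,0.3],[0,0,0]],[[0,0,0.3],[0,0,0]],[[0,0,0.2],[0,0,0]],[[0,0,0.2],[0,0,0]],[[0,0,0.1],[0,0,0]],[[0,0,0],[0,0,0]],[[0,0,0],[0,0,0]]]'; python3 where.py; python3 tilt.py pics/t3.png 2>/dev/null
```

```text
t: 14.43
tcp_pos: [0.45, -0.1829, 0.3011]
ee_rot: [-3.141, 0.0, -1.712]
force: [-0.7, 0.7, -0.2]
width: 0.0001
grasp_force: 0.0
t 14.43 tcp [ 0.45   -0.1829  0.3011] rot [-3.1414  0.     -1.7118] F [-0.6623  0.7312 -0.1703] w 0.00010640728604727288 J [ 0.0198  0.0114 -0.3134 -0.     -1.2459 -0.1608]
to button axis, tool shares [-12.3452  -1.9599   1.5581] tool x angle off boom 0.0010326898982155885
in head frame (along,across toward robot,tip z) [-0.0005  0.0395] 0.27914503827873766
scene 948 [ 0.5152 -0.1881  0.2781] [ 0.1103 -0.0114  0.9938] tilt 0.11048581392054077
top 32 [ 0.5467 -0.1458  0.2761] [ 0.9915 -0.0487  0.121 ] tilt 1.4493685855399423
```

```bash
python3 -m crank '[[[0,0,0.1],[0,0,0]],[[0,0,0.1],[0,0,0]],[[0,0,0],[0,0,0]],[[0,0,0],[0,0,0]]]'; python3 where.py; python3 tilt.py pics/t4.png 2>/dev/null
```

```text
t: 14.92
tcp_pos: [0.4495, -0.1829, 0.2976]
ee_rot: [3.141, -0.0, -1.712]
force: [-3.3, 0.6, 5.8]
width: -0.0001
grasp_force: 4.0
t 14.92 tcp [ 0.4495 -0.1829  0.2976] rot [ 3.1411 -0.0001 -1.7117] F [-3.2722  0.5607  5.7943] w -0.00013679960101964242 J [ 0.0199  0.013  -0.3198  0.     -1.2385 -0.1608]
to button axis, tool shares [-12.3471  -1.9854   1.3787] tool x angle off boom 0.0011818044513212111
in head frame (along,across toward robot,tip z) [-0.0005  0.04  ] 0.27561647044392995
scene 882 [ 0.5169 -0.188   0.28  ] [0.0443 0.0007 0.999 ] tilt 0.044330588660060975
top 34 [ 0.5459 -0.1497  0.2801] [ 0.9617 -0.0687  0.2654] tilt 1.3015212630772546
```

```bash
python3 -m crank '[[[0,0,0.08],[0,0,0]],[[0,0,0],[0,0,0]],[[0,0,0],[0,0,0]],[[0,0,-0.5],[0,0,0]],[[0,0,-1],[0,0,0]],[[0,0,-1],[0,0,0]],[[0,0,-1],[0,0,0]],[[0,0,-1],[0,0,0]],[[0,1,0],[0,0,0]],[[0,1,0],[0,0,0]],[[0,1,0],[0,0,0]],[[-1,0,-1],[0,0,0]],[[-1,0,-1],[0,0,0]],[[-1,0,-1],[0,0,0]],[[-1,0,0],[0,0,0]],[[-1,0,0],[0,0,0]],[[0,0,0],[0,0,0]],[[0,0,0],[0,0,0]]]'; python3 - <<'E'
from station import robot
from h import *
np.set_printoptions(precision=4,suppress=True)
d={n:robot.read_camera(n) for n in('scene','top')};d0=pickle.load(open('v0.pkl','rb'))
for n in d:
    c=d[n];W=cloud(c);H,S,V=masks(c);z=W[...,2]
    m=(V<75)&(z>.265)&(z<.30)&(abs(W[...,0]-.49)<.06)&(W[...,1]<-.12)&(W[...,1]>-.27);P=W[m]
    nn=np.linalg.svd(P-P.mean(0),full_matrices=False)[2][2];nn*=np.sign(nn[2])
    print(n,m.sum(),P.mean(0),np.percentile(P,[1,99],axis=0),nn,'tilt',np.arctan2(nn[0],nn[2]))
c=d['scene'];W=cloud(c);H,S,V=masks(c);z=W[...,2];m=np.zeros((480,640),bool);m[235:300,230:300]=1
m&=(S>60)&(H>8)&(H<25)&(z>.045)&(np.hypot(W[...,0]-.49,W[...,1]+.205)<.08);print('block',m.sum(),sphere(W[m]))
a=c['img'][170:340,140:440];b=d['top']['img'][130:300,190:490]
cv2.imwrite('pics/end.png',np.vstack([cv2.resize(x,None,fx=1.75,fy=1.75,interpolation=2) for x in(a,b)])[...,::-1])
E
```

```text
t: 16.57
tcp_pos: [0.4048, -0.0748, 0.4462]
ee_rot: [-3.141, 0.0, -1.71]
force: [0.5, -0.5, 0.1]
width: -0.0002
grasp_force: 0.0
scene 1019 [ 0.5034 -0.1898  0.2804] [[ 0.4349 -0.2565  0.2719]
 [ 0.5486 -0.1223  0.2869]] [-0.0473  0.0096  0.9988] tilt -0.047308556208420074
top 1406 [ 0.4944 -0.1988  0.2797] [[ 0.4349 -0.2574  0.2669]
 [ 0.5461 -0.1276  0.2915]] [-0.0973  0.0138  0.9952] tilt -0.09741891829103307
block 1782 (array([ 0.4921, -0.2032,  0.0601]), np.float64(0.07268078343155494))
```

View pics/end.png

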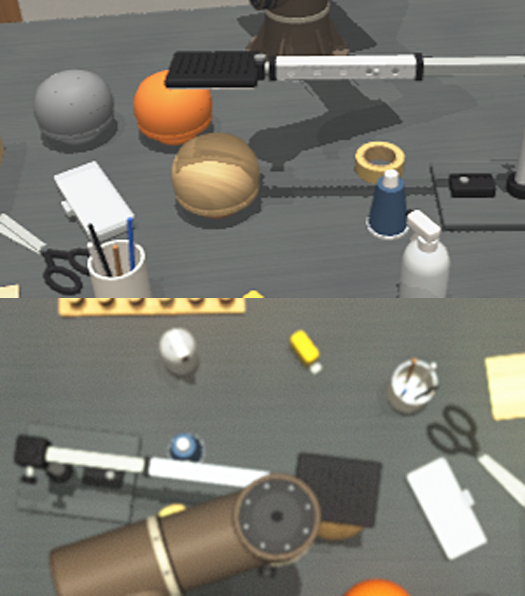

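The block is unmoved, the button is out in its hole and the head looks level. The arm partly blocks the top view, so I'll clear it and measure the tilt properly.

```bash
python3 -m crank '[[[-1,0,0],[0,0,0]],[[-1,0,0],[0,0,0]],[[-1,0,0],[0,0,0]],[[-1,0,0],[0,0,0]],[[-1,0,0],[0,0,0]],[[-1,0,0],[0,0,0]],[[-1,0,0],[0,0,0]],[[-1,0,0],[0,0,0]],[[-1,0,0],[0,0,0]],[[0,0,0],[0,0,0]],[[0,0,0],[0,0,0]]]'; cat > tilt2.py <<'E'
from station import robot
from h import *
np.set_printoptions(precision=4,suppress=True)
for n in('scene','top'):
    Q=[]
    for i in range(3):
        c=robot.read_camera(n);W=cloud(c);H,S,V=masks(c);z=W[...,2]
        o=np.array([.489,-.189]);e=np.array([.9902,-.1395]);a=(W[...,:2]-o)@e;l=(W[...,:2]-o)@np.array([.1395,.9902])
        m=(V<90)&(z>.25)&(z<.31)&(abs(a)<.048)&(abs(l)<.055);Q.append(np.c_[a[m],z[m]])
    Q=np.vstack(Q);zb=[np.median(Q[(Q[:,0]>=k)&(Q[:,0]<k+.012),1]) for k in np.arange(-.048,.048,.012)]
    print(n,len(Q),'slope',np.polyfit(Q[:,0],Q[:,1],1),np.array(zb))
E
python3 tilt2.py
```

```text
t: 17.58
tcp_pos: [0.4302, 0.1027, 0.4454]
ee_rot: [3.141, -0.001, -1.711]
force: [-1.0, -0.3, 0.1]
width: -0.0003
grasp_force: 0.0
scene 1843 slope [0.0998 0.2808] [0.2755 0.2775 0.2784 0.28   0.2813 0.2823 0.2836 0.2846]
top 3795 slope [0.1114 0.2792] [0.2736 0.2757 0.2778 0.2787 0.2802 0.2816 0.2825 0.2829]
```

The tilt is about -0.10 (pressed slightly too far). I'll press the far edge down about 4 mm, to a fingertip height of 0.278.

```bash
python3 -m crank '[[[1,-0.5,0],[0,0,0]],[[1,-0.5,0],[0,0,0]],[[1,-0.5,0],[0,0,0]],[[1,-0.5,0],[0,0,0]],[[1,-0.5,0],[0,0,0]],[[1,-0.5,0],[0,0,0]],[[1,-0.5,0],[0,0,0]],[[1,-0.5,0],[0,0,0]],[[1,-0.5,0],[0,0,0]],[[1,-0.5,0],[0,0,0]],[[1,-0.5,0],[0,0,0]],[[1,-0.5,0],[0,0,0]],[[1,-0.5,0],[0,0,0]],[[1,-0.6,0],[0,0,0]],[[0,0,0],[0,0,0]],[[0,0,0],[0,0,0]]]'
python3 -m crank '[[[0,0,1],[0,0,0]],[[0,0,1],[0,0,0]],[[0,0,1],[0,0,0]],[[0,0,1],[0,0,0]],[[0,0,1],[0,0,0]],[[0,0,0.7],[0,0,0]],[[0,0,0],[0,0,0]],[[0,0,0],[0,0,0]]]'; python3 where.py
```

```text
t: 19.22
tcp_pos: [0.5311, -0.1958, 0.445]
ee_rot: [3.14, -0.0, -1.714]
force: [0.1, 0.0, -0.8]
width: -0.0001
grasp_force: 0.0
t: 19.88
tcp_pos: [0.5308, -0.1941, 0.332]
ee_rot: [3.141, -0.0, -1.711]
force: [0.2, 0.2, 1.3]
width: -0.0001
grasp_force: 0.0
t 19.88 tcp [ 0.5308 -0.1941  0.332 ] rot [ 3.1411 -0.0003 -1.7113] F [0.1833 0.2393 1.2719] w -8.466102141224522e-05 J [-0.0042  0.1364 -0.1066  0.0003 -1.3283 -0.1363]
to button axis, tool shares [-12.3341   2.1099   3.096 ] tool x angle off boom 0.0016108834554522389
in head frame (along,across toward robot,tip z) [-0.0007 -0.0421] 0.3099789236671591
```

Descend 32 mm, then lift back up and clear.

```bash
python3 -m crank '[[[0,0,0.5],[0,0,0]],[[0,0,0.5],[0,0,0]],[[0,0,0.2],[0,0,0]],[[0,0,0.1],[0,0,0]],[[0,0,0.1],[0,0,0]],[[0,0,0.1],[0,0,0]],[[0,0,0.1],[0,0,0]],[[0,0,0],[0,0,0]],[[0,0,0],[0,0,0]]]'; python3 where.py; python3 -m crank '[[[0,0,-0.5],[0,0,0]],[[0,0,-1],[0,0,0]],[[0,0,-1],[0,0,0]],[[0,0,-1],[0,0,0]],[[0,0,-1],[0,0,0]],[[0,0,-1],[0,0,0]],[[0,0,-1],[0,0,0]],[[-1,0.5,0],[0,0,0]],[[-1,0.5,0],[0,0,0]],[[-1,0.5,0],[0,0,0]],[[-1,0.5,0],[0,0,0]],[[-1,0.5,0],[0,0,0]],[[-1,0.5,0],[0,0,0]],[[-1,0.5,0],[0,0,0]],[[-1,0.5,0],[0,0,0]],[[-1,0.5,0],[0,0,0]],[[-1,0.5,0],[0,0,0]],[[-1,0.5,0],[0,0,0]],[[-1,0.5,0],[0,0,0]],[[-1,0.5,0],[0,0,0]]]';python3 -m crank '[[[-1,0.5,0],[0,0,0]],[[0,0,0],[0,0,0]],[[0,0,0],[0,0,0]]]'; python3 tilt2.py
```

```text
t: 20.63
tcp_pos: [0.5317, -0.1944, 0.3001]
ee_rot: [-3.14, 0.0, -1.712]
force: [1.5, 2.6, 4.0]
width: -0.0
grasp_force: 1.7
t 20.63 tcp [ 0.5317 -0.1944  0.3001] rot [-3.1402  0.0001 -1.7117] F [1.4796 2.5762 3.9783] w -1.6516811603792296e-05 J [-0.0049  0.1517 -0.16    0.0001 -1.2578 -0.136 ]
to button axis, tool shares [-12.3403   2.1664   1.5008] tool x angle off boom 0.001183265546946588
in head frame (along,across toward robot,tip z) [-0.0006 -0.0431] 0.27805584358640345
t: 22.3
tcp_pos: [0.4382, 0.0817, 0.4302]
ee_rot: [3.142, -0.0, -1.712]
force: [-0.2, -0.3, -0.8]
width: 0.0001
grasp_force: 0.0
t: 22.55
tcp_pos: [0.4315, 0.1029, 0.4301]
ee_rot: [3.142, -0.0, -1.71]
force: [0.1, -0.3, 0.2]
width: -0.0
grasp_force: 0.0
scene 2234 slope [-0.0033  0.2805] [0.2798 0.2803 0.2803 0.2804 0.2802 0.2802 0.2804 0.2795]
top 3743 slope [0.0078 0.2794] [0.2786 0.2791 0.2794 0.2796 0.2796 0.2795 0.2796 0.2791]
```

```bash
python3 -c "
from station import robot
print(robot.finish_job())"
```

```text
the job is handed in; nothing more can be done
None
```

I pulled the boom out to the 0.08 m hole, where it held against a pull after the button popped out. The head is level to about 0.01 rad and measured about 14 mm from the middle of the wooden block, which did not move; the job is handed in, but no verdict came back.

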